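# Load a battery cell onto the gravity roller lane

### The arm

A 6-joint arm with a two-finger parallel gripper is mounted at the origin on the work surface. World frame = base frame: x ahead of the robot, y to its left, z up, the work surface at z = 0. Lengths are in m, angles in degrees, forces in N, time in s.
With the tool pointing down it reaches from about 0.35 to 0.875 m from the base axis. Payload 4.2 kg.
Tool frame: the origin (TCP) lies midway between the tips of the shut fingers; the grasp point (between the pads) lies 19 mm behind it; z points along the fingers, y is the direction in which the jaws open and shut (so a half turn about z gives the same grasp; the last joint's range is limited). The gripper opens to 87 mm and grips with 3 to 60 N. Pads are 19 mm wide; open, the fingers measure 117 mm over their backs; the gripper's body (75 mm by 190 mm) begins 51 mm behind the grasp point.
Start: joints at [91.536, 22.042, 0.453, 0, -68.411, -14.817], TCP at [0.144, 0.608, 0.223] pointing down, gripper open.
Joint ranges: [-179.83, 179.83], [-69.29, 118.12], [-61.27, 80.66], [-181.25, 117.63], [-171.15, -9.14], [-177.46, 177.46]. Speed limits (degrees/s): [159.86, 159.86, 180, 180, 180, 180].

### API

Orientations are given as a 3x3 rotation matrix whose columns are the frame's x, y, z axes.
In Python, from station import r gives the robot as it stands.
- The arm moves only by the tool play_rows, never from a script. Its argument "commands" is a list that holds one entry, the list of rows, each a list of 7 numbers: the shift along the world's x, y, z in m, then the turn, a rotation vector about the world's x, y, z in rad, then the closure, from 0 (fully open) to 1 (shut). A call has 1 to 5 rows; each row is the pose to reach, as a shift and turn from the pose commanded when the call began; what a row does not reach only later rows make up. A row lasts 1/10 s, in which the tool goes at most 50 mm and 8.59 degrees, less where a joint would pass 70% of its speed; a pose out of reach is approached as far as the arm can. A call with a gripper value outside its range is refused whole. The fingers move at their own pace and stop on an object; the grip force is fixed at half the most. Time passes only in rows, so rows that repeat a pose let the fingers close. It gives the time, the measured TCP pose, the force and the opening at its end, in the units of the state.
- r.sense(): the state, without advancing time (a new reading comes with each control period).
- r.capture(name): name is "side" or "top" or "wrist"; returns a dict with "image" (384x512x3 uint8, red, green, blue), "range_z" (384x512 float32, m along the optical axis (not along the pixel's ray), 0 where there is no reading), "intrinsics" (3x3 intrinsics, pixels), "k1" (the pictures are not rectified: a ray, as slopes to the right and down, at radius r is drawn at 1 + k1 r^2 times it, then the intrinsics apply), "extrinsics" (4x4, takes a point from camera to world coordinates); the wrist camera has in their place "mount" (4x4, takes a point from camera to tool coordinates, whose origin is the TCP and whose axes are the flange's). Camera axes: x right, y up, looking along -z (the intrinsics and any distortion apply to the point x, -y, -z); pixel columns grow to the right and rows downward; lengths in m; the calibration is good to about 2 mm. A picture is of the moment at which its call begins: read the wrist's pose just before it.
- r.finish_job(): hands the job in, once; it reports no verdict.
The state is a dict: "time_s": time; "joints": joint angles; "joint_velocities": joint speeds; "effort": joint torques, N m; "tcp_pos": TCP position; "ee_rot": TCP orientation; "wrist_force": force on the tool from outside, world axes, zero at the start; "moment": the same for the moment, N m; "gripper_width": opening from 0.0 (shut) to 1.0 (fully open).
Only numpy, scipy, OpenCV 4.12 (cv2) and the standard library are available. Lean on these libraries where they do the work, as an engineer would, in place of code of your own. Each camera call takes 0.05 s, during which the arm holds its last target. There are 200 camera calls.

### The job

Pick up the long battery cell and set it gently, terminals up and lengthwise between the side guides, on the upper half of the sloped roller lane, then let go so that it rolls down by itself and comes to rest against the end stop. Do not drop it onto the rollers or push it along, and leave the short cell and the aluminium clamp block where they are.

Things in the scene. Friction and masses are not known exactly. Their poses are not given: they have to be found in the camera images.
- cell: The long battery cell, upright on the table: blue box 148 mm long (x), 40 thick (y), 90 high (z), black top with two round terminals (on the x axis, 52 mm either side of the middle, 7 mm high, 3 mm or less between). 0.5 to 0.8 kg. Origin: centre of its underside, z up. Grip it across the 40 mm at mid-length, about 60 mm above the underside. Either end may lead on the lane.
- roller_bed: Fixed lane of free 20 mm rollers, sloped 5 degrees down away from the robot. Origin: lane's middle on the plane of roller tops, 73 mm above the table; x downhill, z square to the plane. Rollers x -165 to 147 mm; guides to +-185, 76 mm apart (92 outside), 20 mm high; stop face at x 170, 45 high. Set the cell's origin at about x -85, y 0, z 0; let go, it rolls to x 96 in about 2 s.
- short_cell: A bystander: a cell of the same blue and black make, only 80 mm long (x), 40 mm thick (y) and 90 mm high (z). Origin: centre of its underside. Loose on the table; to be left alone.
- clamp_block: A bystander: a low bare aluminium block, 90 mm (x) by 40 mm (y) by 36 mm high with two dark bolt heads 7 mm high on top. Origin: centre of its underside. Loose on the table; to be left alone.
Not all that is in view belongs to the job. What is shaped like the cell but green is not meant.

How it is judged:
By the outcome, as a careful person would: the job done as asked, in the order asked, and still so for the second after the job is handed in, with the robot touching nothing.
It also fails if it takes over 40 s, if anything falls off the work surface, if the arm or the gripper's body presses on something with over 40 N, if the wrist force passes 120 N, or if a joint passes its speed limit or range.

## Working session

There is one attempt and no reset: what is moved stays moved. The work goes in short steps, Python scripts to look and compute and a tool call to move; the robot and the scene stay as the last step left them, time stands still between calls to the robot, and variables do not carry over. Pictures are saved under pics/ and viewed, about 8 in all and at most 12, crops included, and the job is handed in when it is done.

Besides the shell and the picture viewer there is one more tool, called after "Emit:" by a JSON object that holds its "api" and its "payload". play_rows: Moves the arm, as the interface text tells. Its arguments: {"type":"object","properties":{"commands":{"type":"array","items":{"type":"array","items":{"type":"array","items":{"type":"number"}}}}},"required":["commands"]}

```bash
mkdir -p pics; ls
cat > h.py <<'E'
import numpy as np, cv2, pickle
from station import r
def shot(n,tag):
    s=r.sense(); c=r.capture(n)
    if n=='wrist':
        T=np.eye(4);T[:3,:3]=s['ee_rot'];T[:3,3]=s['tcp_pos'];c['extrinsics']=T@np.array(c['mount'])
    cv2.imwrite(f'pics/{tag}.png',c['image'][:,:,::-1]); pickle.dump(c,open(f'{tag}.pkl','wb')); return c
def load(tag): return pickle.load(open(f'{tag}.pkl','rb'))
def slopes(c,uv):
    K=np.array(c['intrinsics'],float); uv=np.asarray(uv,float).reshape(-1,1,2)
    return cv2.undistortPoints(uv,K,np.array([c['k1'],0,0,0.])).reshape(-1,2)
def pts(c,uv,z=None):
    """world points of pixels: from the range image, or on the plane at height z"""
    uv=np.asarray(uv,float).reshape(-1,2); s=slopes(c,uv); E=np.array(c['extrinsics'])
    d=np.c_[s[:,0],-s[:,1],-np.ones(len(s))]@E[:3,:3].T; o=E[:3,3]
    if z is None:
        k=c['range_z'][uv[:,1].round().astype(int),uv[:,0].round().astype(int)]
    else: k=(z-o[2])/d[:,2]
    return o+d*k[:,None]
E
python3 - <<'E'
from h import *
a=shot('top','top0'); b=shot('side','side0')
s=r.sense(); print({k:np.round(v,3).tolist() for k,v in s.items()})
print(a['extrinsics'],b['extrinsics'],a['k1'])
cv2.imwrite('pics/both0.png',cv2.resize(np.vstack([a['image'],b['image']])[:,:,::-1],(400,600)))
E
```

```text
pics
{'time_s': 0.1, 'joints': [91.535, 22.087, 0.388, -0.024, -68.412, -14.818], 'joint_velocities': [0.087, -0.122, 0.131, 0.044, -0.034, 0.101], 'effort': [-0.0, -39.169, 18.794, 4.232, 0.013, -0.0], 'tcp_pos': [0.143, 0.608, 0.222], 'ee_rot': [[0.973, -0.23, -0.0], [-0.23, -0.973, -0.002], [0.0, 0.002, -1.0]], 'wrist_force': [0.263, 0.564, 0.239], 'moment': [-0.044, 0.009, -0.0], 'gripper_width': 1.002}
[[ 0.01185226  0.99259411 -0.1208985   0.38758285]
 [-0.99984174  0.01336852  0.01173816  0.20483176]
 [ 0.01326747  0.12074024  0.99259547  1.37118821]
 [ 0.          0.          0.          1.        ]] [[ 0.78626382  0.36179754 -0.50089095  0.06797855]
 [-0.61766715  0.48203516 -0.62139312 -0.43550084]
 [ 0.01662855  0.79796281  0.60247726  0.68420044]
 [ 0.          0.          0.          1.        ]] -0.11018245775719147
```

View pics/top0.png

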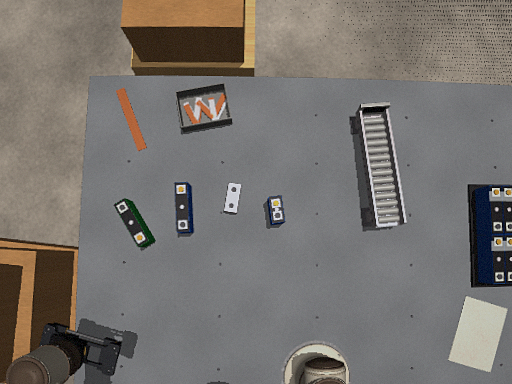

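View pics/side0.png

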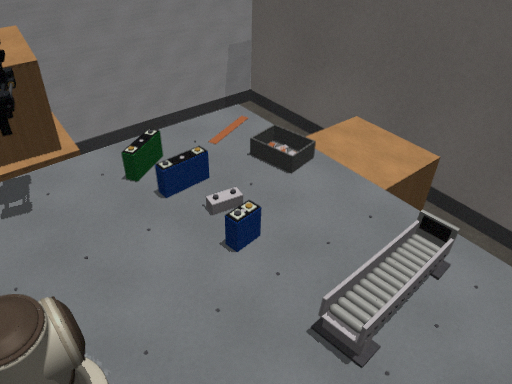

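Candidates in the top view are:
- (183,208): long and blue.
- (134,223): long but green.
- (276,210): blue but short.
- (490,235): blue tray of cells, not loose.

The cell at (183,208) fits: blue, long and free-standing. The lane is at (380,165), with its stop at the far end near (374,106). Next I measure both and confirm with a crop.

Run:
```python
from h import *
a=load('top0')
def region(u0,u1,v0,v1,z0,z1):
    U,V=np.meshgrid(np.arange(u0,u1),np.arange(v0,v1)); P=pts(a,np.c_[U.ravel(),V.ravel()])
    m=(P[:,2]>z0)&(P[:,2]<z1); return P[m],np.c_[U.ravel(),V.ravel()][m]
def rect(P):
    return cv2.minAreaRect((P[:,:2]*1000).astype(np.float32))
for n,b in dict(cell=(165,205,175,245),green=(105,165,190,255),short=(260,295,190,230)).items():
    P,_=region(*b,.08,.12); print(n,rect(P),np.median(P[:,2]))
P,_=region(215,250,175,220,.025,.06); print('clamp',rect(P),np.median(P[:,2]))
P,uv=region(340,420,90,240,.03,.3); print('bed',rect(P),P[:,2].max())
c,(L,W),ang=rect(P); print(cv2.boxPoints(rect(P)).round())
# terminals by colour
img=a['image'].astype(int)
sub=img[175:245,165:205]; 
g=cv2.cvtColor(a['image'],cv2.COLOR_RGB2GRAY)
m=np.zeros_like(g); m[178:238,172:192]=(g[178:238,172:192]>130)*255
n,l,s,ce=cv2.connectedComponentsWithStats(m)
for i in range(1,n):
    if s[i,4]>8: print(ce[i],s[i],pts(a,ce[i:i+1],.0955))
c1=cv2.resize(a['image'][165:265,100:300],(800,400),interpolation=cv2.INTER_CUBIC)
cv2.imwrite('pics/crop1.png',c1[:,:,::-1])
```

```text
cell ((504.60699462890625, 409.1925964355469), (149.0707244873047, 38.540103912353516), 4.0669331550598145) 0.09277447903469427
green ((455.9786071777344, 557.4967651367188), (147.62745666503906, 41.277618408203125), 32.0987548828125) 0.09259078989704883
short ((501.100830078125, 132.49295043945312), (80.29912567138672, 40.03708267211914), 8.392743110656738) 0.09291003656836594
clamp ((540.7156372070312, 264.0869140625), (39.93086624145508, 90.74126434326172), 81.76937103271484) 0.037164065690192816
bed ((642.1803588867188, -183.21795654296875), (377.0714416503906, 96.59530639648438), 5.832981109619141) 0.11431722904322594
[[ 450. -154.]
 [ 460. -250.]
 [ 835. -212.]
 [ 825. -116.]]
[180.71604938 188.7654321 ] [176 185  10   9  81] [[0.5566257  0.41303617 0.0955    ]]
[181.5 206.5] [180 205   4   4  12] [[0.50439736 0.40903683 0.0955    ]]
[182.27868852 224.18032787] [178 220  10   9  61] [[0.45280127 0.40517462 0.0955    ]]
```

View pics/crop1.png

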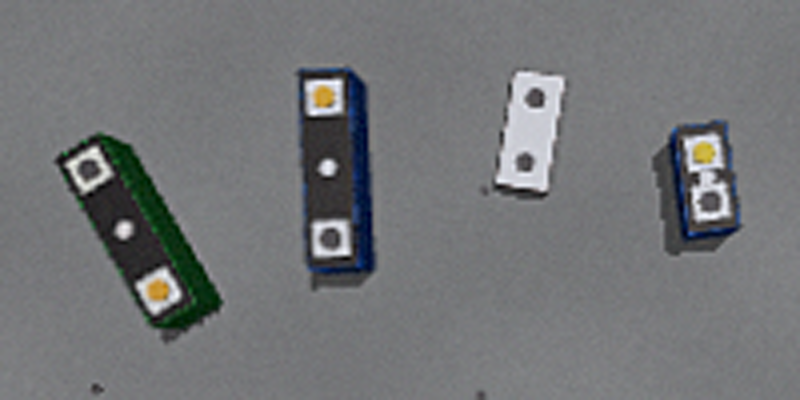

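The crop confirms it: the long blue cell has terminals at crop (323,97) and (330,238), with a vent between them. The green one and the short one are clearly different. The cell is at about (0.504, 0.409), yaw about 4.2°. I'll move above it.

Emit:
{"api": "play_rows", "payload": {"commands": [[[0.04, -0.022, 0.01, 0, 0, 0.06, 0], [0.08, -0.044, 0.02, 0, 0, 0.12, 0], [0.12, -0.066, 0.02, 0, 0, 0.18, 0], [0.16, -0.088, 0.02, 0, 0, 0.24, 0], [0.2, -0.11, 0.02, 0, 0, 0.305, 0]]]}}

```text
time_s: 0.6
tcp_pos: [0.3447, 0.497, 0.2422]
ee_rot: [[0.997, 0.076, -0.0], [0.076, -0.997, -0.001], [-0.001, 0.001, -1.0]]
wrist_force: [0.4, 0.3, 0.6]
gripper_width: 1.002
```

Emit:
{"api": "play_rows", "payload": {"commands": [[[0.04, -0.022, 0, 0, 0, 0, 0], [0.08, -0.045, 0, 0, 0, 0, 0], [0.12, -0.067, 0, 0, 0, 0, 0], [0.145, -0.08, 0, 0, 0, 0, 0], [0.161, -0.089, 0, 0, 0, 0, 0]]]}}

```text
time_s: 1.1
tcp_pos: [0.5062, 0.4077, 0.2416]
ee_rot: [[0.997, 0.071, -0.001], [0.071, -0.997, -0.001], [-0.001, 0.001, -1.0]]
wrist_force: [0.4, 0.3, 0.1]
gripper_width: 0.998
```

Emit:
{"api": "play_rows", "payload": {"commands": [[[0, 0, 0, 0, 0, 0, 0], [0, 0, 0, 0, 0, 0, 0]]]}}

```text
time_s: 1.3
tcp_pos: [0.5041, 0.4094, 0.2421]
ee_rot: [[0.997, 0.073, -0.001], [0.073, -0.997, -0.0], [-0.001, 0.0, -1.0]]
wrist_force: [-0.6, 0.8, -0.0]
gripper_width: 0.999
```

Run:
```python
from h import *
s=r.sense(); w=shot('wrist','w1'); R=np.array(s['ee_rot']); print(s['tcp_pos'],R.round(4),s['wrist_force'])
H,W=w['range_z'].shape
U,V=np.meshgrid(np.arange(W),np.arange(H)); P=pts(w,np.c_[U.ravel(),V.ravel()])
m=(w['range_z'].ravel()>0)&(P[:,2]>.08)&(P[:,2]<.12)&(abs(P[:,1]-.409)<.06)&(abs(P[:,0]-.504)<.12)
print(cv2.minAreaRect((P[m][:,:2]*1000).astype(np.float32)),np.median(P[m][:,2]),m.sum())
# bed
a=load('top0'); U,V=np.meshgrid(np.arange(340,420),np.arange(90,240)); P=pts(a,np.c_[U.ravel(),V.ravel()])
o=np.array([.642,-.184,.073])
for it in range(4):
    if it==0: yaw=np.radians(5.8)
    d=np.array([np.cos(yaw),np.sin(yaw)]); n=np.array([-d[1],d[0]])
    x=(P[:,:2]-o[:2])@d; y=(P[:,:2]-o[:2])@n
    h=P[:,2]-(.073-np.tan(np.radians(5))*x)
    g=(h>.012)&(h<.026)&(abs(x)<.16)&(abs(y)<.06)
    L=np.polyfit(x[g&(y>0)],y[g&(y>0)],1); Rr=np.polyfit(x[g&(y<0)],y[g&(y<0)],1)
    print('guides',L,Rr,np.degrees(yaw),o)
    yaw+=np.arctan((L[0]+Rr[0])/2); o[:2]+=n*(L[1]+Rr[1])/2
ro=(abs(y)<.03)&(abs(x)<.14); print('roller/h slope',np.percentile(h[ro],[5,50,90,98]),np.polyfit(x[ro],P[ro][:,2],1))
gg=(h>.01)&(abs(y)<.06)&(abs(x)<.25); print('x extent guides',x[gg&(abs(y)>.036)].min(),x[gg].max()); 
st=(h>.03)&(abs(y)<.03)&(abs(x)<.25); print('stop x',np.percentile(x[st],[0,10,50,90,100]),h[st].max())
```

```text
[0.50411702 0.40936215 0.2420629 ] [[ 9.973e-01  7.300e-02 -9.000e-04]
 [ 7.300e-02 -9.973e-01 -4.000e-04]
 [-9.000e-04  4.000e-04 -1.000e+00]] [-0.55382934  0.80296408 -0.04647482]
((510.7520446777344, 408.6493835449219), (140.50650024414062, 40.16903305053711), 4.3361992835998535) 0.0910717288609103 5168
guides [-0.00116408  0.0423972 ] [-0.0024688  -0.04185936] 5.8 [ 0.642 -0.184  0.073]
guides [0.00065069 0.04212825] [-0.00065356 -0.04212817] 5.6959258289956365 [ 0.64197282 -0.18373245  0.073     ]
guides [0.00065212 0.04212821] [-0.00065212 -0.04212821] 5.6958437170402325 [ 0.64197282 -0.18373242  0.073     ]
guides [0.00065212 0.04212821] [-0.00065212 -0.04212821] 5.6958436522559515 [ 0.64197282 -0.18373242  0.073     ]
roller/h slope [-0.02411842 -0.0022527   0.0026056   0.00486882] [-0.08513581  0.06835127]
x extent guides -0.18487028103597486 0.1887417409481835
stop x [0.17002702 0.17202201 0.17791838 0.18560474 0.18874174] 0.05057324655668209
```

View pics/w1.png

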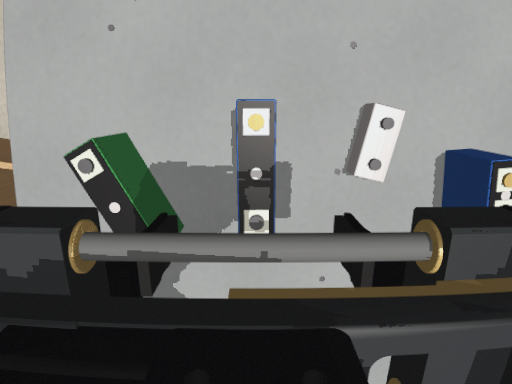

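The wrist view shows the long cell centred between the open fingers (256,170), with the green cell and the clamp clear. The wrist and top measurements agree within 2–3 mm. The lane middle is at (0.642, -0.184), yaw 5.7°. I'll descend and grip.

Emit:
{"api": "play_rows", "payload": {"commands": [[[0.001, 0, -0.045, 0, 0, 0.002, 0], [0.001, 0, -0.09, 0, 0, 0.002, 0], [0.001, 0, -0.13, 0, 0, 0.002, 0], [0.001, 0, -0.16, 0, 0, 0.002, 0], [0.001, 0, -0.18, 0, 0, 0.002, 0]]]}}

```text
time_s: 1.85
tcp_pos: [0.5032, 0.4094, 0.0599]
ee_rot: [[0.997, 0.077, -0.003], [0.077, -0.997, -0.003], [-0.003, 0.003, -1.0]]
wrist_force: [0.5, -1.1, 0.4]
gripper_width: 1.001
```

Emit:
{"api": "play_rows", "payload": {"commands": [[[0, 0, -0.011, 0, 0, 0, 0], [0, 0, -0.021, 0, 0, 0, 0], [0, 0, -0.021, 0, 0, 0, 0], [0, 0, -0.021, 0, 0, 0, 0.3], [0, 0, -0.021, 0, 0, 0, 0.5]]]}}

```text
time_s: 2.35
tcp_pos: [0.5061, 0.41, 0.043]
ee_rot: [[0.997, 0.075, 0.002], [0.075, -0.997, 0.002], [0.002, -0.002, -1.0]]
wrist_force: [0.9, -0.3, -0.8]
gripper_width: 0.896
```

Emit:
{"api": "play_rows", "payload": {"commands": [[[0, 0, 0, 0, 0, 0, 0.7], [0, 0, 0, 0, 0, 0, 0.8], [0, 0, 0, 0, 0, 0, 0.9], [0, 0, 0, 0, 0, 0, 1], [0, 0, 0, 0, 0, 0, 1]]]}}

```text
time_s: 2.85
tcp_pos: [0.5056, 0.4091, 0.0416]
ee_rot: [[0.997, 0.075, -0.0], [0.075, -0.997, -0.0], [-0.0, 0.0, -1.0]]
wrist_force: [0.5, 0.2, 0.0]
gripper_width: 0.452
```

Emit:
{"api": "play_rows", "payload": {"commands": [[[0, 0, 0, 0, 0, 0, 1], [0, 0, 0, 0, 0, 0, 1], [0, 0, 0.01, 0, 0, 0, 1], [0, 0, 0.03, 0, 0, 0, 1], [0, 0, 0.055, 0, 0, 0, 1]]]}}

```text
time_s: 3.35
tcp_pos: [0.5039, 0.4078, 0.0946]
ee_rot: [[0.997, 0.074, -0.005], [0.074, -0.997, -0.004], [-0.005, 0.004, -1.0]]
wrist_force: [0.4, 0.9, -5.2]
gripper_width: 0.458
```

Emit:
{"api": "play_rows", "payload": {"commands": [[[0, 0, 0.035, 0, 0, 0, 1], [0, 0, 0.07, 0, 0, 0, 1], [0, 0, 0.105, 0, 0, 0, 1], [0, 0, 0.135, 0, 0, 0, 1], [0, 0, 0.155, 0, 0, 0, 1]]]}}

```text
time_s: 3.85
tcp_pos: [0.5052, 0.4093, 0.2534]
ee_rot: [[0.997, 0.075, 0.0], [0.075, -0.997, 0.001], [0.0, -0.001, -1.0]]
wrist_force: [0.9, 1.4, -5.6]
gripper_width: 0.458
```

Emit:
{"api": "play_rows", "payload": {"commands": [[[0, 0, 0, 0, 0, 0, 1], [0, 0, 0, 0, 0, 0, 1]]]}}

```text
time_s: 4.05
tcp_pos: [0.5045, 0.4088, 0.2498]
ee_rot: [[0.997, 0.075, -0.003], [0.075, -0.997, -0.001], [-0.003, 0.001, -1.0]]
wrist_force: [-0.5, -0.5, -6.4]
gripper_width: 0.454
```

Run:
```python
from h import *
s=r.sense(); print(s['tcp_pos'],np.round(s['ee_rot'],4).tolist(),s['wrist_force'],s['moment'],s['joints'])
a=shot('side','side1'); t=shot('top','top1')
H,W=t['range_z'].shape
U,V=np.meshgrid(np.arange(W),np.arange(H)); P=pts(t,np.c_[U.ravel(),V.ravel()])
```

```text
[0.50446413 0.40878378 0.24983697] [[0.9972, 0.0747, -0.0031], [0.0747, -0.9972, -0.0012], [-0.0031, 0.001, -1.0]] [-0.45769529 -0.54266571 -6.44305995] [0.01863331 0.070977   0.01182439] [ 53.21822165  23.63662247   6.89034064  -0.103472   -73.41360145
  41.09448032]
```

View pics/side1.png

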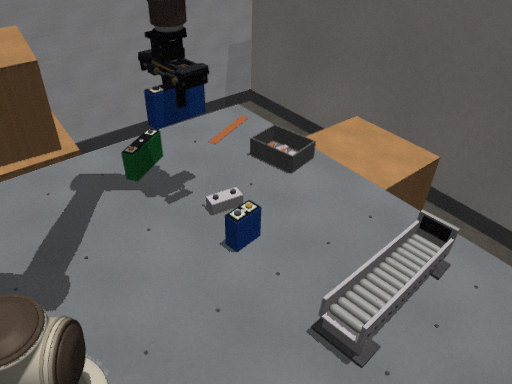

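The side view shows the cell hanging upright in the gripper at (175,103), with the other parts undisturbed; the wrist reads about 6.4 N of load. I'll carry it high to above the lane, tilting 5° on the way.

Emit:
{"api": "play_rows", "payload": {"commands": [[[0.002, -0.02, 0, 0, 0, 0, 1], [0.005, -0.055, 0, 0, 0, 0, 1], [0.009, -0.095, 0, 0, 0, 0, 1], [0.013, -0.135, 0, 0, 0, 0, 1], [0.017, -0.175, 0, 0, 0, 0, 1]]]}}

```text
time_s: 4.65
tcp_pos: [0.5217, 0.2318, 0.25]
ee_rot: [[0.997, 0.075, -0.003], [0.075, -0.997, -0.002], [-0.003, 0.002, -1.0]]
wrist_force: [1.4, -0.0, -5.8]
gripper_width: 0.456
```

Emit:
{"api": "play_rows", "payload": {"commands": [[[0.004, -0.04, 0, 0, 0, 0, 1], [0.008, -0.08, 0, 0, 0, 0, 1], [0.012, -0.12, 0, 0, 0, 0, 1], [0.016, -0.16, 0, 0, 0, 0, 1], [0.02, -0.2, 0, 0, 0, 0, 1]]]}}

```text
time_s: 5.15
tcp_pos: [0.5414, 0.032, 0.2503]
ee_rot: [[0.997, 0.075, -0.003], [0.075, -0.997, -0.001], [-0.003, 0.0, -1.0]]
wrist_force: [-0.0, 0.2, -6.6]
gripper_width: 0.454
```

Emit:
{"api": "play_rows", "payload": {"commands": [[[0.004, -0.04, 0, -0.002, 0.02, 0.005, 1], [0.008, -0.08, 0, -0.004, 0.04, 0.01, 1], [0.012, -0.12, 0, -0.006, 0.06, 0.015, 1], [0.016, -0.16, 0, -0.008, 0.08, 0.02, 1], [0.02, -0.19, 0, -0.0087, 0.0868, 0.0245, 1]]]}}

```text
time_s: 5.65
tcp_pos: [0.5616, -0.1584, 0.2499]
ee_rot: [[0.991, 0.098, -0.09], [0.098, -0.995, -0.01], [-0.09, 0.001, -0.996]]
wrist_force: [0.2, 1.3, -4.7]
gripper_width: 0.462
```

Emit:
{"api": "play_rows", "payload": {"commands": [[[0.003, -0.02, -0.01, 0, 0, 0, 1], [0.004, -0.03, -0.03, 0, 0, 0, 1], [0.004, -0.036, -0.05, 0, 0, 0, 1], [0.004, -0.036, -0.06, 0, 0, 0, 1], [0.004, -0.036, -0.06, 0, 0, 0, 1]]]}}

```text
time_s: 6.15
tcp_pos: [0.5647, -0.1917, 0.1888]
ee_rot: [[0.991, 0.099, -0.092], [0.098, -0.995, -0.009], [-0.093, -0.0, -0.996]]
wrist_force: [0.5, -0.1, -5.9]
gripper_width: 0.456
```

Run:
```python
from h import *
s=r.sense(); print(s['tcp_pos'],np.round(s['ee_rot'],4).tolist(),s['wrist_force'],s['gripper_width'])
a=shot('side','side2'); t=shot('top','top2')
x=np.vstack([a['image'][200:384,280:480],t['image'][80:264,290:490]])
cv2.imwrite('pics/c2.png',cv2.resize(np.hstack([a['image'][180:384,270:474],t['image'][70:274,290:494]]),None,fx=1.9,fy=1.9,interpolation=cv2.INTER_CUBIC)[:,:,::-1])
```

```text
[ 0.56472859 -0.19168297  0.18884988] [[0.9908, 0.0988, -0.0924], [0.0984, -0.9951, -0.0088], [-0.0929, -0.0004, -0.9957]] [ 0.49308081 -0.09210382 -5.88644154] 0.45613498047029233
```

View pics/c2.png

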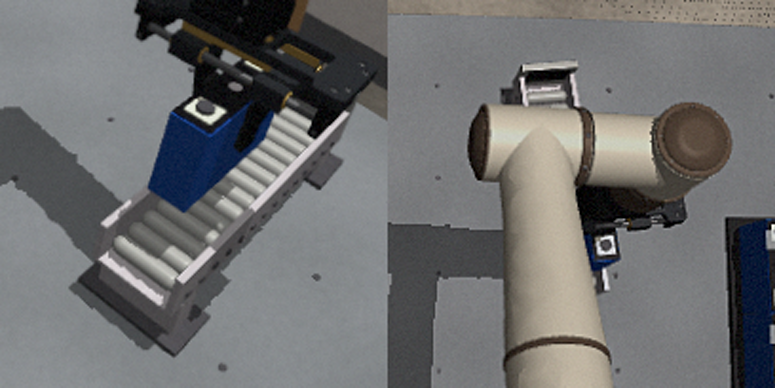

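Run:
```python
from h import *
psi=np.radians(5.7);t5=np.radians(5);O=np.array([.642,-.1837,.073])
X=np.array([np.cos(t5)*np.cos(psi),np.cos(t5)*np.sin(psi),-np.sin(t5)]);Y=np.array([-np.sin(psi),np.cos(psi),0]);L=np.c_[X,Y,np.cross(X,Y)]
s=r.sense(); R=np.array(s['ee_rot']); p=np.array(s['tcp_pos'])
print('tcp lane mm',((p-O)@L*1000).round(1)); print('tool axes in lane\n',(L.T@R).round(4))
for n,box in (('side2',(330,400,220,300)),('top2',(385,425,180,225))):
    c=load(n); U,V=np.meshgrid(np.arange(*box[:2]),np.arange(*box[2:])); uv=np.c_[U.ravel(),V.ravel()]
    P=pts(c,uv); rgb=c['image'][uv[:,1],uv[:,0]].astype(int)
    Q=(P-O)@L*1000; m=(rgb[:,2]>rgb[:,0]+25)&(Q[:,2]>20)
    # blue side walls, top terminal plate
    if n=='side2':
        q=Q[m]; print('blue pts',len(q),q.min(0).round(),q.max(0).round())
        f=q[(q[:,1]<-10)&(q[:,0]>-155)]; print('wall y: lo/hi z',[np.percentile(f[abs(f[:,2]-z)<15,1],[5,50]).round(1) for z in (70,90,110,130)])
        e=q[(q[:,1]>-14)]; print('end x vs z',np.polyfit(e[:,2],e[:,0],1),np.percentile(e[:,0],[5,50]))
        k=q[:,0]<-100; b=[(xx,q[abs(q[:,0]-xx)<6,2].min().round(1)) for xx in range(-155,-60,15) if (abs(q[:,0]-xx)<6).any()];print('lowest blue z along x',b)
    w=(rgb.min(1)>150)&(Q[:,2]>130); print(n,'terminal plate',np.median(Q[w],0).round(1),w.sum())
```

```text
tcp lane mm [-85.7  -0.4 111.9]
tool axes in lane
 [[ 1.0e+00  8.0e-04  4.0e-04]
 [ 8.0e-04 -1.0e+00 -1.8e-03]
 [ 4.0e-04  1.8e-03 -1.0e+00]]
blue pts 1663 [-647. -194.   20.] [-56.  39. 557.]
wall y: lo/hi z [array([-20.5, -19.9]), array([-20.4, -19.8]), array([-20.2, -19.6]), array([-20.6, -20. ])]
end x vs z [-1.21141058e-02 -1.58282015e+02] [-161.30312533 -159.83339934]
lowest blue z along x [(-155, np.float64(68.8)), (-140, np.float64(69.8)), (-125, np.float64(70.4)), (-110, np.float64(20.4)), (-95, np.float64(72.7)), (-80, np.float64(71.8)), (-65, np.float64(71.6))]
side2 terminal plate [-142.8   -6.   160.8] 89
top2 terminal plate [-208.8  162.3  514.9] 273
```

The cell sits square over the lane: its wall is at y −20 mm, its end at x −160 mm, and its underside is about 70 mm above the rollers. I'll lower it along the lane normal, slowing near contact.

Emit:
{"api": "play_rows", "payload": {"commands": [[[-0.0017, -0.0002, -0.02, 0, 0, 0, 1], [-0.0035, -0.0004, -0.04, 0, 0, 0, 1], [-0.0047, -0.0005, -0.054, 0, 0, 0, 1], [-0.0053, -0.0005, -0.061, 0, 0, 0, 1], [-0.0055, -0.0005, -0.063, 0, 0, 0, 1]]]}}

```text
time_s: 6.75
tcp_pos: [0.5614, -0.192, 0.1289]
ee_rot: [[0.991, 0.1, -0.086], [0.1, -0.995, -0.01], [-0.087, 0.001, -0.996]]
wrist_force: [0.9, -0.2, -5.9]
gripper_width: 0.457
```

Emit:
{"api": "play_rows", "payload": {"commands": [[[-0.0001, 0, -0.001, 0, 0, 0, 1], [-0.0002, 0, -0.002, 0, 0, 0, 1], [-0.0003, 0, -0.003, 0, 0, 0, 1], [-0.0003, 0, -0.003, 0, 0, 0, 1]]]}}

```text
time_s: 7.15
tcp_pos: [0.5609, -0.1922, 0.1259]
ee_rot: [[0.991, 0.1, -0.086], [0.099, -0.995, -0.01], [-0.086, 0.001, -0.996]]
wrist_force: [-1.0, 0.2, -6.4]
gripper_width: 0.455
```

```bash
cat > low.py <<'E'
import sys
from h import *
psi=np.radians(5.7);t5=np.radians(5);O=np.array([.642,-.1837,.073])
X=np.array([np.cos(t5)*np.cos(psi),np.cos(t5)*np.sin(psi),-np.sin(t5)]);Y=np.array([-np.sin(psi),np.cos(psi),0]);L=np.c_[X,Y,np.cross(X,Y)]
s=r.sense(); print('tcp lane mm',((np.array(s['tcp_pos'])-O)@L*1000).round(1),s['wrist_force'],s['moment'])
c=shot('side',sys.argv[1]); U,V=np.meshgrid(np.arange(300,460),np.arange(200,384)); uv=np.c_[U.ravel(),V.ravel()]
Q=(pts(c,uv)-O)@L*1000; rgb=c['image'][uv[:,1],uv[:,0]].astype(int)
m=(rgb[:,2]>rgb[:,0]+25)&(abs(Q[:,1])<25)&(abs(Q[:,0])<190)&(Q[:,2]<200)&(Q[:,2]>-10); q=Q[m]
print('blue',np.percentile(q,[1,50,99],axis=0).round(1).tolist())
print('lowest z along x',[(x,q[abs(q[:,0]-x)<6,2].min().round(1)) for x in range(-160,180,15) if (abs(q[:,0]-x)<6).sum()>5])
ro=(abs(Q[:,0])<150)&(abs(Q[:,1])<35)&(Q[:,2]<6)&(Q[:,2]>-15); print('roller tops z',np.percentile(Q[ro,2],[50,90,97]).round(1))
E
python3 low.py side3
```

```text
tcp lane mm [-85.8  -0.5  45.6] [-1.02445559  0.15350779 -6.43406422] [-0.05411301 -0.32158678 -0.03806498]
blue [[-160.2, -21.1, 7.0], [-157.3, -14.9, 50.9], [-22.0, 18.1, 95.0]]
lowest z along x [(-160, np.float64(5.1)), (-145, np.float64(-5.8)), (-130, np.float64(8.3)), (-115, np.float64(9.0)), (-100, np.float64(9.1)), (-85, np.float64(11.3)), (-70, np.float64(9.2)), (-55, np.float64(10.2)), (-40, np.float64(9.4)), (-25, np.float64(7.5))]
roller tops z [-2.2  0.9  1.7]
```

Emit:
{"api": "play_rows", "payload": {"commands": [[[-0.0001, 0, -0.001, 0, 0, 0, 1], [-0.0002, 0, -0.002, 0, 0, 0, 1], [-0.0002, 0, -0.002, 0, 0, 0, 1], [-0.0002, 0, -0.002, 0, 0, 0, 1]]]}}

```text
time_s: 7.6
tcp_pos: [0.5605, -0.1922, 0.1235]
ee_rot: [[0.991, 0.1, -0.087], [0.099, -0.995, -0.01], [-0.087, 0.001, -0.996]]
wrist_force: [0.3, 0.6, -4.8]
gripper_width: 0.461
```

Emit:
{"api": "play_rows", "payload": {"commands": [[[-0.0001, 0, -0.001, 0, 0, 0, 1], [-0.0001, 0, -0.001, 0, 0, 0, 1], [-0.0001, 0, -0.001, 0, 0, 0, 1]]]}}

```text
time_s: 7.9
tcp_pos: [0.5604, -0.1922, 0.1225]
ee_rot: [[0.991, 0.1, -0.087], [0.099, -0.995, -0.01], [-0.087, 0.001, -0.996]]
wrist_force: [-0.1, 0.8, -6.5]
gripper_width: 0.46
```

Emit:
{"api": "play_rows", "payload": {"commands": [[[0, 0, -0.0005, 0, 0, 0, 1], [0, 0, -0.0005, 0, 0, 0, 1], [0, 0, -0.0005, 0, 0, 0, 1]]]}}

```text
time_s: 8.2
tcp_pos: [0.5605, -0.1923, 0.1221]
ee_rot: [[0.991, 0.1, -0.086], [0.099, -0.995, -0.01], [-0.087, 0.001, -0.996]]
wrist_force: [0.2, 0.7, -4.9]
gripper_width: 0.461
```

Emit:
{"api": "play_rows", "payload": {"commands": [[[0, 0, -0.0005, 0, 0, 0, 1], [0, 0, -0.0005, 0, 0, 0, 1], [0, 0, -0.0005, 0, 0, 0, 1]]]}}

```text
time_s: 8.5
tcp_pos: [0.5608, -0.1922, 0.1221]
ee_rot: [[0.991, 0.1, -0.086], [0.099, -0.995, -0.01], [-0.086, 0.001, -0.996]]
wrist_force: [0.3, 0.7, -1.5]
gripper_width: 0.461
```

Emit:
{"api": "play_rows", "payload": {"commands": [[[0, 0, -0.0005, 0, 0, 0, 1], [0, 0, -0.0005, 0, 0, 0, 1], [0, 0, -0.0005, 0, 0, 0, 1]]]}}

```text
time_s: 8.8
tcp_pos: [0.5611, -0.1922, 0.122]
ee_rot: [[0.991, 0.1, -0.085], [0.099, -0.995, -0.01], [-0.086, 0.002, -0.996]]
wrist_force: [0.4, 2.1, 3.3]
gripper_width: 0.461
```

Emit:
{"api": "play_rows", "payload": {"commands": [[[0, 0, -0.0005, 0, 0, 0, 1], [0, 0, -0.0005, 0, 0, 0, 1], [0, 0, -0.0005, 0, 0, 0, 1]]]}}

```text
time_s: 9.1
tcp_pos: [0.5613, -0.1922, 0.122]
ee_rot: [[0.991, 0.1, -0.084], [0.1, -0.995, -0.01], [-0.085, 0.002, -0.996]]
wrist_force: [0.3, 3.6, 5.1]
gripper_width: 0.458
```

```bash
python3 low.py side4
```

```text
tcp lane mm [-85.1  -0.4  41.7] [0.27938219 3.62552525 5.07404422] [ 1.01957909  0.20931183 -0.15984126]
blue [[-159.5, -21.1, 3.5], [-156.5, -14.9, 47.3], [-22.9, 18.0, 91.2]]
lowest z along x [(-160, np.float64(1.1)), (-145, np.float64(-6.5)), (-130, np.float64(6.0)), (-115, np.float64(4.7)), (-100, np.float64(5.5)), (-85, np.float64(4.2)), (-70, np.float64(7.2)), (-55, np.float64(7.7)), (-40, np.float64(6.5)), (-25, np.float64(-1.0))]
roller tops z [-1.7  1.2  3.4]
```

Contact: the wrist load went from −6 to +5 N with the TCP 41.7 mm over the rollers, which is where it was at the grasp. I'll ease off 0.8 mm and then open.

Emit:
{"api": "play_rows", "payload": {"commands": [[[0, 0, 0.0008, 0, 0, 0, 1], [0, 0, 0.0008, 0, 0, 0, 1], [0, 0, 0.0008, 0, 0, 0, 1]]]}}

```text
time_s: 9.45
tcp_pos: [0.561, -0.1922, 0.122]
ee_rot: [[0.991, 0.1, -0.085], [0.099, -0.995, -0.01], [-0.086, 0.001, -0.996]]
wrist_force: [0.4, 2.7, 5.0]
gripper_width: 0.457
```

Emit:
{"api": "play_rows", "payload": {"commands": [[[0, 0, 0, 0, 0, 0, 0], [0, 0, 0, 0, 0, 0, 0], [0, 0, 0, 0, 0, 0, 0], [0, 0, 0, 0, 0, 0, 0], [0, 0, 0, 0, 0, 0, 0]]]}}

```text
time_s: 9.95
tcp_pos: [0.5603, -0.1923, 0.1211]
ee_rot: [[0.991, 0.099, -0.087], [0.099, -0.995, -0.01], [-0.088, 0.001, -0.996]]
wrist_force: [-0.9, -0.8, 0.1]
gripper_width: 0.829
```

```bash
python3 low.py side5
```

```text
tcp lane mm [-86.1  -0.5  40.7] [-0.93586204 -0.75275377  0.07451109] [-0.01697191 -0.23357057  0.02356496]
blue [[-134.6, -21.3, 3.9], [-131.2, -15.1, 49.8], [-42.1, 18.0, 91.5]]
lowest z along x [(-130, np.float64(1.3)), (-115, np.float64(-2.8)), (-100, np.float64(6.0)), (-85, np.float64(5.9)), (-70, np.float64(6.7)), (-55, np.float64(9.0)), (-40, np.float64(4.7))]
roller tops z [-1.6  1.8  4.6]
```

It's rolling by itself; its uphill end has moved from x −160 to −134 mm. I'll hold still until the fingers are fully open, then lift away along the normal.

Emit:
{"api": "play_rows", "payload": {"commands": [[[0, 0, 0, 0, 0, 0, 0], [0, 0, 0, 0, 0, 0, 0], [0, 0, 0, 0, 0, 0, 0], [0, 0, 0, 0, 0, 0, 0], [0, 0, 0, 0, 0, 0, 0]]]}}

```text
time_s: 10.5
tcp_pos: [0.5605, -0.1922, 0.1213]
ee_rot: [[0.991, 0.1, -0.087], [0.099, -0.995, -0.01], [-0.087, 0.001, -0.996]]
wrist_force: [0.8, -0.3, -0.1]
gripper_width: 1.0
```

Emit:
{"api": "play_rows", "payload": {"commands": [[[0, 0, 0, 0, 0, 0, 0], [0, 0, 0, 0, 0, 0, 0], [0, 0, 0, 0, 0, 0, 0], [0, 0, 0, 0, 0, 0, 0], [0, 0, 0, 0, 0, 0, 0]]]}}

```text
time_s: 11.0
tcp_pos: [0.5605, -0.1922, 0.1214]
ee_rot: [[0.991, 0.1, -0.087], [0.099, -0.995, -0.01], [-0.087, 0.001, -0.996]]
wrist_force: [0.1, -0.5, -0.6]
gripper_width: 0.999
```

Emit:
{"api": "play_rows", "payload": {"commands": [[[0.0017, 0.0002, 0.02, 0, 0, 0, 0], [0.0043, 0.0004, 0.05, 0, 0, 0, 0], [0.0078, 0.0008, 0.09, 0, 0, 0, 0], [0.0113, 0.001, 0.13, 0, 0, 0, 0], [0.014, 0.0014, 0.16, 0, 0, 0, 0]]]}}

```text
time_s: 11.5
tcp_pos: [0.5751, -0.1911, 0.2844]
ee_rot: [[0.992, 0.1, -0.083], [0.099, -0.995, -0.011], [-0.084, 0.002, -0.996]]
wrist_force: [0.8, 0.1, 0.4]
gripper_width: 0.999
```

Emit:
{"api": "play_rows", "payload": {"commands": [[[-0.03, 0.02, 0.01, 0, 0, 0, 0], [-0.06, 0.06, 0.01, 0, 0, 0, 0], [-0.09, 0.1, 0.01, 0, 0, 0, 0], [-0.11, 0.14, 0.01, 0, 0, 0, 0], [-0.12, 0.16, 0.01, 0, 0, 0, 0]]]}}

```text
time_s: 12.0
tcp_pos: [0.4526, -0.029, 0.292]
ee_rot: [[0.991, 0.101, -0.085], [0.101, -0.995, -0.009], [-0.086, 0.0, -0.996]]
wrist_force: [0.6, -0.5, 0.3]
gripper_width: 0.999
```

Emit:
{"api": "play_rows", "payload": {"commands": [[[0, 0, 0, 0, 0, 0, 0], [0, 0, 0, 0, 0, 0, 0], [0, 0, 0, 0, 0, 0, 0], [0, 0, 0, 0, 0, 0, 0], [0, 0, 0, 0, 0, 0, 0]]]}}

```text
time_s: 12.5
tcp_pos: [0.4547, -0.0315, 0.291]
ee_rot: [[0.991, 0.098, -0.087], [0.098, -0.995, -0.01], [-0.088, 0.001, -0.996]]
wrist_force: [0.1, -0.4, -0.3]
gripper_width: 1.0
```

```bash
python3 low.py side6
python3 - <<'E'
from h import *
b=load('side6'); a=shot('top','top6')
cv2.imwrite('pics/f6.png',cv2.resize(np.hstack([b['image'],a['image']]),(800,300),interpolation=cv2.INTER_AREA)[:,:,::-1])
E
```

```text
tcp lane mm [-189.6  170.   202.2] [ 0.14287706 -0.4444444  -0.31157472] [-0.0453965  -0.18362281 -0.01089342]
blue [[21.2, -21.4, 2.7], [25.7, -18.0, 51.0], [167.1, 17.8, 91.8]]
lowest z along x [(20, np.float64(1.7)), (35, np.float64(5.1)), (50, np.float64(8.1)), (65, np.float64(7.0)), (80, np.float64(8.6)), (95, np.float64(5.0)), (110, np.float64(-6.4)), (125, np.float64(5.9)), (140, np.float64(-4.7)), (155, np.float64(0.8)), (170, np.float64(10.3))]
roller tops z [-1.6  1.3  2.4]
```

View pics/f6.png

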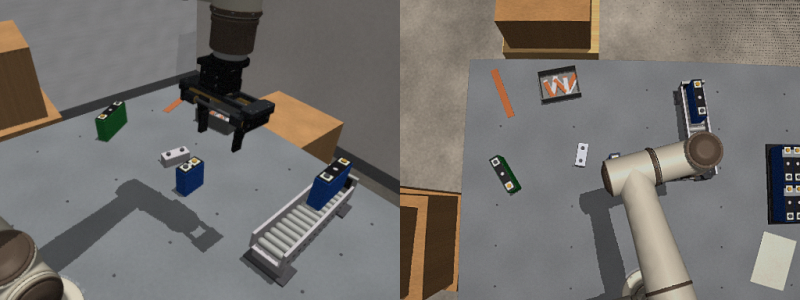

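The view shows the cell upright at the lower end of the lane (side half (330,180), top half (698,100)), spanning x 21 to about 169 mm, so it is against the stop. I'll check once more that it is at rest, then hand in.

Emit:
{"api": "play_rows", "payload": {"commands": [[[0, 0, 0, 0, 0, 0, 0], [0, 0, 0, 0, 0, 0, 0], [0, 0, 0, 0, 0, 0, 0], [0, 0, 0, 0, 0, 0, 0], [0, 0, 0, 0, 0, 0, 0]]]}}

```text
time_s: 13.1
tcp_pos: [0.4544, -0.0308, 0.2914]
ee_rot: [[0.991, 0.1, -0.086], [0.099, -0.995, -0.01], [-0.087, 0.001, -0.996]]
wrist_force: [0.7, 0.4, -0.2]
gripper_width: 1.0
```

```bash
python3 low.py side7
python3 - <<'E'
from h import *
a,b=load('side6')['image'],load('side7')['image']; o=load('side0')['image']
print('lane diff',cv2.absdiff(a,b)[200:384,300:460].max(-1).__gt__(40).sum(),'bystanders diff vs start',(cv2.absdiff(o,b)[185:255,200:270].max(-1)>40).sum())
for n in ('side0','side7'):
    c=load(n); U,V=np.meshgrid(np.arange(200,270),np.arange(180,255)); P=pts(c,np.c_[U.ravel(),V.ravel()])
    for z0,z1,y0,y1 in ((.085,.095,.05,.2),(.03,.04,.2,.32)):
        m=(P[:,2]>z0)&(P[:,2]<z1)&(P[:,1]>y0)&(P[:,1]<y1); print(n,P[m].mean(0).round(4),m.sum())
r.finish_job()
E
```

```text
tcp lane mm [-189.8  170.8  202.6] [ 0.6738363   0.43678458 -0.21833554] [ 0.01543227 -0.20440842  0.01510613]
blue [[21.0, -21.5, 3.0], [25.8, -17.8, 50.8], [167.5, 17.9, 92.3]]
lowest z along x [(20, np.float64(1.0)), (35, np.float64(3.7)), (50, np.float64(6.5)), (65, np.float64(7.0)), (80, np.float64(7.7)), (95, np.float64(4.8)), (110, np.float64(-7.1)), (125, np.float64(6.4)), (140, np.float64(-5.4)), (155, np.float64(1.5)), (170, np.float64(10.2))]
roller tops z [-1.5  1.3  2.3]
lane diff 0 bystanders diff vs start 68
side0 [0.4996 0.1261 0.0918] 372
side0 [0.54   0.2583 0.0365] 349
side7 [0.4991 0.1262 0.092 ] 378
side7 [0.5401 0.2586 0.0366] 351
the job is handed in; nothing more can be done
```

The long blue cell is on the roller lane, upright and at rest against the end stop, and the job is handed in at about 13 s.

I gripped the cell across its 40 mm side and carried it high to the upper half of the lane (x about −85 mm). I tilted it 5° to match the slope and lowered it in half-millimetre steps until the rollers took its weight. After I let go it rolled down by itself, and the gripper then lifted clear.

- **Cell:** its uphill end is at x about 21 mm, which puts its centre at about 95–96 mm, with its walls at y about −21 and +18 mm. Two pictures about 0.5 s apart showed no change along the lane.
- **Bystanders:** the short cell and the clamp block measure within 0.5 mm of where they started. A raw image comparison around them showed 68 changed pixels, but their measured positions did not move; I put the changed pixels down to noise or arm shadow.
- **Robot:** it is touching nothing, and the wrist force reads about zero. At set-down the net push on the cell reached about 11 N. Easing off by 0.8 mm before opening barely reduced it (the wrist reading stayed at about 5 N), so the cell was released under a light press.

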